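Fit the lamp insert and hold the gem light box shutter half open

ROBOT

A 6-joint arm with a two-finger parallel gripper is mounted at the origin on the work surface. World frame = base frame: x ahead of the robot, y to its left, z up, the work surface at z = 0. Lengths are in m, angles in rad, forces in N, time in s.
With the tool pointing down it reaches from about 0.35 to 0.975 m from the base axis. Payload 4.9 kg.
Tool frame: the origin (TCP) lies midway between the tips of the shut fingers; the grasp point (between the pads) lies ctrl.grip_point_offset behind it (ctrl.grip_point_offset is the distance from the TCP to the grasp point, in m); x points along the fingers, y is the direction in which the jaws open and shut, and the axes are right-handed (so a half turn about x gives the same grasp; the last joint's range is limited). The gripper opens to 85 mm and grips with 20 to 120 N. Pads are 22 mm wide; open, the fingers measure 114 mm over their backs; the gripper's body (76 mm by 85 mm) begins 54 mm behind the grasp point. The pads swing forward as they close: fully open they stand 13 mm farther back than shut.
Start: joints at [-1.405, 0.053, 1.613, -0, 1.476, -0.119], TCP at [0.176, -0.6, 0.208] pointing down, gripper open.
Joint ranges: [-3.01, 3.01], [-1.01, 2.22], [0.06, 2.58], [-1.02, 4.17], [0.09, 2.62], [-3.14, 3.14]. Speed limits (rad/s): [2.57, 2.57, 3.14, 3.14, 3.14, 3.14].

INTERFACE

Orientations are given as a rotation vector (axis times angle).
In Python, from station import ctrl gives the robot as it stands. The module is installed in compiled form; this text tells all that it offers.
- The arm moves only by the tool drive_tool, never from a script. Its argument "commands" is text: rows parted by semicolons, each of 5 numbers parted by spaces: the closure, from -1 (fully open) to 1 (shut), so that 0 is half open, then the shift along the tool's x, y, z in units of 40 mm (1.0 is 40 mm), then the turn about the tool's x in units of 5 degrees (1.0 is 5 degrees). A call has 1 to 8 rows; each row is the pose to reach, as a shift and turn from the pose commanded when the call began, along the tool's axes at that moment; what a row does not reach only later rows make up. A row lasts 1/12 s, in which the tool goes at most 41.7 mm and 7.16 degrees, less where a joint would pass 70% of its speed; a pose out of reach is approached as far as the arm can. A call with a gripper value outside its range is refused whole. The fingers move at their own pace and stop on an object; "newtons" is the grip in N (left out, the last holds). Time passes only in rows, so rows that repeat a pose let the fingers close. It gives the time, the measured TCP pose, the force and the opening at its end, in the units of the state.
- ctrl.get_obs(): the state, without advancing time (a new reading comes with each control period).
- ctrl.get_image(name): name is "side" or "top" or "wrist"; returns (picture, depth): 480x640x3 uint8, blue, green, red; 480x640 float32, m along the optical axis (not along the pixel's ray), 0 where there is no reading.
- ctrl.camera_info(name): a dict with "K" (3x3 intrinsics, pixels), "k1" (the pictures are not rectified: a ray, as slopes to the right and down, at radius r is drawn at 1 + k1 r^2 times it, then the intrinsics apply), "T" (4x4, takes a point from camera to world coordinates). Camera axes: x right, y down, z forward; pixel columns grow to the right and rows downward; lengths in m; the calibration is good to about 2 mm. A picture is of the moment at which its call begins: read the wrist's pose just before it. camera_info takes no time and is no camera call; for the wrist camera it gives the pose at the moment of the call.
- ctrl.finish_job(): hands the job in, once; it reports no verdict.
The state is a dict: "t": time; "q": joint angles; "dq": joint speeds; "effort": joint torques, N m; "tool_pos": TCP position; "tool_rot": TCP orientation; "contact_force": force on the tool from outside, world axes, zero at the start; "wrist_torque": the same for the moment, N m; "opening": finger opening in m.
Only numpy, scipy, OpenCV 4.12 (cv2) and the standard library are available. Lean on these libraries where they do the work, as an engineer would, in place of code of your own. Each camera call takes 0.05 s, during which the arm holds its last target.

TASK

Set the jeweller's light box up for viewing a stone at half light: plug the oblong lamp insert fully home into the socket of the light box and let go of it, then take hold of the sprung shutter, which has an upright fin for the fingers, slide it to half of its travel and keep holding it there. The spring would close the shutter again, so the program finishes while the gripper is still holding the shutter half open. Leave the round spare insert and everything else on the bench where it is.

Things in the scene. Friction and masses are not known exactly. Their poses are not given: they have to be found in the camera images.
- lamp: the oblong lamp insert, loose, standing upright on its plug: aluminium head 42 mm along x, 32 mm along y, 34 mm tall, on top of a black oblong plug 28 mm along x, 20 mm along y, 20 mm tall with a slightly smaller foot (24 x 16 mm over the lowest 3 mm); 54 mm tall in all, 90 g (it varies). Origin: centre of the underside of the plug; z up. Fits the socket either way round (half turn about z)
- lightbox: the fixed light box, a grey block 160 mm along its x, 260 mm along its y, its deck 50 mm above the bench. Origin: centre of its underside. The socket is in the deck at its -y end, the shutter over the white window in the middle; guide rails and a cross bar stand 7 mm above the deck. Its yaw varies
- socket (a point): centre of the mouth of the oblong socket, level with the deck, 50 mm above the bench, 95 mm from the box's centre towards -y; axes parallel to the light box's. The hole is 31 mm along x, 23 mm along y and 26 mm deep; the insert is home when its head rests on the deck, that is its origin 20 mm below this point
- shutter (a joint): position of the steel shutter in m: 0 closed (against its stop), 0.030 half travel, 0.060 fully open. It slides along the light box's +y (away from the socket). The spring pushes it closed with about 3 N at 0, 7.5 N at half and 12 N fully open, so it springs shut when let go
- fin_top (a point): centre of the top of the upright steel fin that moves the shutter; moves with it; axes parallel to the light box's. The fin is 10 mm thick along y (sliding direction), 32 mm wide along x; its top is 94 mm above the bench, 40 mm above the shutter plate (76 mm along x; 10 mm beyond the fin to +y, 60 mm to -y). Closed, the fin stands at x = 0, y = +25 mm of the light box
- half_mark (a point): the middle and longest of three black tick lines on the deck beside the shutter on the robot's side: the middle of the fin is level with it (same y in the light box's frame) at half travel; the two shorter ticks mark closed and fully open
- spare: another lamp insert of a different pattern that does not fit the socket: round aluminium head 38 mm across and 34 mm tall on a round black plug 24 mm across and 20 mm tall, standing upright on its plug; origin: centre of its underside. Leave it alone
- mallet: bench mallet lying down, 240 mm long, wooden handle, steel head with amber faces, 40 mm high; bystander
- mandrel: tapered steel ring mandrel lying down, 300 mm long; bystander
- brick: pale soldering brick 90 x 160 x 38 mm; bystander
- cone_a: wooden ring cone, 34 mm across and 64 mm tall; bystander
- cone_b: a second wooden ring cone, same size; bystander
- jar: open glass cup, 68 mm across and 75 mm tall; bystander
- graver: hand graver with a wooden handle, lying down; bystander
Mind the look-alikes: they are no part of the job. What is shaped like the lamp but blue is not meant.

How it is judged:
On the way, in this order (a step that is already met when the one before it is completed fails the run):
1. the oblong lamp insert is fully home in the socket and let go (z of lamp in the frame of socket below -0.0165 m and horizontal distance between lamp and socket below 0.005 m and angle between the z axis of lamp and the z axis of socket, either way round below 0.08 rad and angle between the x axis of lamp and the x axis of socket, either way round below 0.15 rad and contact force between the fingers and lamp below 0.2 N), for 0.3 s.
2. the fingers hold the shutter at half travel (value of joint shutter between 0.025 and 0.035 m and contact force between the fingers and shutter above 3 N and not (velocity of joint shutter above 0.01 m/s or velocity of joint shutter below -0.01 m/s)), for 0.5 s.
At the end, for the whole second after the job is handed in: Insert home in the socket (head within 3.5 mm of the deck, 5 mm of centre, upright within 0.08 rad, square within 0.15 rad), not touched by the fingers; shutter still, at 25 to 35 mm of its 60 mm travel, fingers on it with over 3 N, no other object touching it (all of step 1 and all of step 2 and contact force between each of lamp, spare, mallet, mandrel, brick, cone_a, cone_b, jar, graver and shutter below 0.3 N); the arm keeps its last pose, push and grip.
It fails at once if a bystander is moved by more than 30 mm (distance of any of spare, mallet, mandrel, brick, cone_a, cone_b, jar, graver from where it was at the start of the episode above 0.03 m).
It also fails if it takes over 54 s, if anything falls off the work surface, if the arm or the gripper's body presses on something with over 40 N, if the wrist force passes 120 N, or if a joint passes its speed limit or range.

## Working session

There is one attempt and no reset: what is moved stays moved. The work goes in short steps, Python scripts to look and compute and a tool call to move; the robot and the scene stay as the last step left them, time stands still between calls to the robot, and variables do not carry over. Pictures are saved under pics/ and viewed, and the job is handed in when it is done.

Besides the shell and the picture viewer there is one more tool, called as name(argument=value, ...), one argument or row to a line, values as JSON. drive_tool: Moves the arm, as the interface text tells. Its arguments: {"type":"object","properties":{"commands":{"type":"string"},"newtons":{"type":"number"}},"required":["commands"]}

```bash
mkdir -p pics
cat > h.py <<'E'
import numpy as np, cv2
from station import ctrl
def cloud(n):
    im,d=ctrl.get_image(n); ci=ctrl.camera_info(n)
    K=np.array(ci["K"],float);k1=ci["k1"];T=np.array(ci["T"])
    h,w=d.shape
    u,v=np.meshgrid(np.arange(w),np.arange(h))
    p=cv2.undistortPoints(np.stack([u,v],-1).reshape(-1,1,2).astype(float),K,np.array([k1,0,0,0.])).reshape(h,w,2)
    P=np.concatenate([p*d[...,None],d[...,None]],-1)
    W=P@T[:3,:3].T+T[:3,3]; W[d==0]=np.nan
    return im,d,W
E
python3 - <<'E'
from h import *
for n in("side","top","wrist"):
    im,d,W=cloud(n); cv2.imwrite(f"pics/{n}0.png",im); np.save(f"{n}0.npy",W)
    ci=ctrl.camera_info(n);print(n,ci["k1"],np.round(ci["T"],3).tolist())
o=ctrl.get_obs();print(o,ctrl.grip_point_offset)
E
```

```text
side 0.05778381241163554 [[-0.902, -0.253, 0.349, 0.073], [-0.431, 0.485, -0.761, 1.078], [0.024, -0.837, -0.546, 0.876], [0.0, 0.0, 0.0, 1.0]]
top -0.05802843363500674 [[-0.006, -0.996, 0.084, 0.5], [-1.0, 0.007, 0.012, -0.014], [-0.012, -0.084, -0.996, 1.174], [0.0, 0.0, 0.0, 1.0]]
wrist -0.0219255536957966 [[0.282, -0.91, -0.305, 0.254], [-0.959, -0.268, -0.087, -0.577], [-0.002, 0.317, -0.948, 0.372], [0.0, 0.0, 0.0, 1.0]]
{'t': 0.15, 'q': array([-1.40502396e+00,  5.32283736e-02,  1.61397838e+00, -3.49444068e-06,
        1.47601969e+00, -1.19004888e-01]), 'dq': array([ 6.55610360e-05, -2.39333767e-03, -3.86315565e-03,  4.63191701e-04,
        1.91962181e-04,  1.64854746e-04]), 'effort': array([-6.07018901e-04, -3.94244206e+01, -3.70722914e+01, -1.57944155e-04,
        4.64903482e-03, -1.25022177e-05]), 'tool_pos': array([ 0.17549811, -0.59930187,  0.20653125]), 'tool_rot': array([ 2.06934401,  0.29837244, -2.06943114]), 'contact_force': array([-0.68358886,  0.0376332 ,  0.2165421 ]), 'wrist_torque': array([0.0045836 , 0.05099976, 0.01349615]), 'opening': 0.08540340655788875} 0.0187
```

View pics/top0.png

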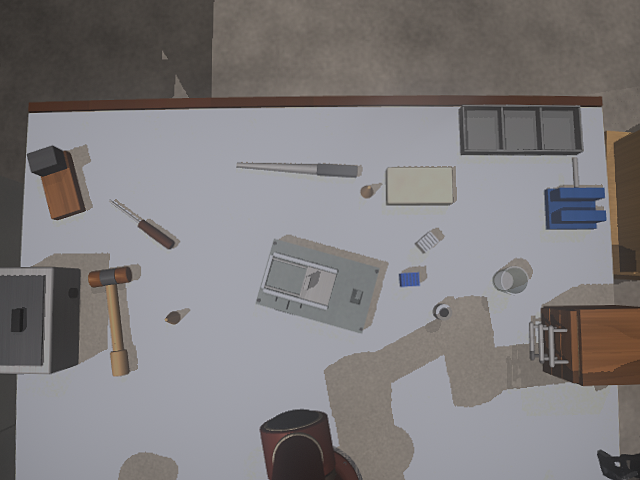

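View pics/side0.png

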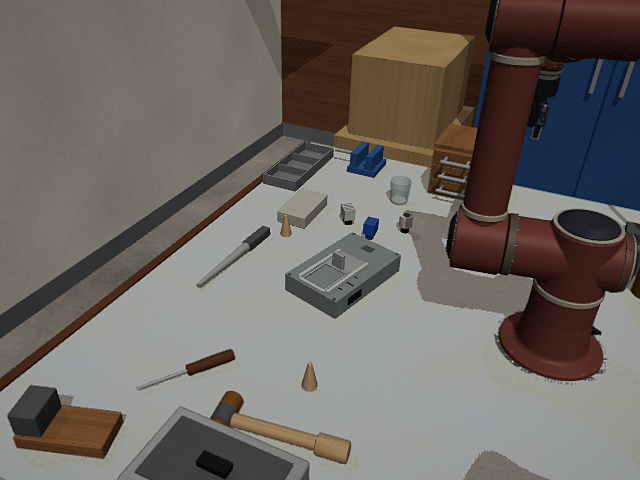

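Candidates for the lamp in the top view: the striped aluminium oblong insert at (429,240), the blue look-alike block at (409,279), and the round spare at (443,311). By the description it is the one at (429,240). The light box is around (322,283), with its socket at (356,297).

Run:
```python
from h import *
im=cv2.imread("pics/top0.png");W=np.load("top0.npy")
a=cv2.resize(im[215:335,380:480],None,fx=5,fy=5,interpolation=cv2.INTER_CUBIC)[:600,:]
cv2.imwrite("pics/c1.png",a)
b=cv2.resize(im[225:340,245:395],None,fx=5,fy=5,interpolation=cv2.INTER_CUBIC)
cv2.imwrite("pics/c2.png",b)
def rect(c0,c1,r0,r1,z0,z1,name):
    Q=W[r0:r1,c0:c1].reshape(-1,3); m=(Q[:,2]>z0)&(Q[:,2]<z1); P=Q[m]
    r=cv2.minAreaRect((P[:,:2]*1000).astype(np.float32)); print(name,len(P),r,P.mean(0).round(4), np.median(P[:,2]))
    print(cv2.boxPoints(r).round(1).tolist())
rect(405,455,218,262,.045,.07,"lamp")
rect(395,425,265,292,.03,.07,"blue")
rect(428,458,298,325,.045,.07,"spare")
rect(245,395,225,340,.04,.058,"box")
rect(245,395,225,340,.08,.11,"fin")
rect(245,395,225,340,.053,.07,"rails")
```

```text
lamp 252 ((594.8682861328125, -267.525146484375), (31.87922477722168, 42.387962341308594), 40.25754165649414) [ 0.5947 -0.2674  0.0531] 0.05328394719573104
[[569.0, -261.70001220703125], [596.4000244140625, -294.0], [620.7000122070312, -273.3999938964844], [593.2999877929688, -241.10000610351562]]
blue 249 ((509.042236328125, -224.12261962890625), (40.7999382019043, 30.522422790527344), 89.58717346191406) [ 0.5084 -0.2236  0.0525] 0.053234489568556365
[[493.6000061035156, -244.39999389648438], [524.2000122070312, -244.60000610351562], [524.4000244140625, -203.8000030517578], [493.8999938964844, -203.60000610351562]]
spare 225 ((431.2693176269531, -301.45648193359375), (36.27574157714844, 35.135589599609375), 89.23684692382812) [ 0.4311 -0.3012  0.0531] 0.05313047065715204
[[413.5, -319.3999938964844], [448.6000061035156, -319.79998779296875], [449.1000061035156, -283.6000061035156], [413.8999938964844, -283.1000061035156]]
box 7100 ((494.44952392578125, -7.2286529541015625), (260.5821838378906, 158.2537384033203), 73.98001098632812) [ 0.4941 -0.0075  0.0502] 0.049921549532508824
[[382.3999938964844, -110.5999984741211], [534.5, -154.3000030517578], [606.5, 96.19999694824219], [454.3999938964844, 139.8000030517578]]
fin 64 ((500.3717346191406, 16.64358901977539), (9.800286293029785, 31.683683395385742), 74.35372161865234) [0.5005 0.0167 0.0932] 0.09315489156041523
[[483.79998779296875, 16.200000762939453], [514.2999877929688, 7.699999809265137], [516.9000244140625, 17.100000381469727], [486.3999938964844, 25.600000381469727]]
rails 1323 ((494.79705810546875, -6.7228240966796875), (258.0312805175781, 156.9291229248047), 74.00382232666016) [0.5005 0.019  0.0553] 0.054866658540427604
[[383.79998779296875, -109.0999984741211], [534.7000122070312, -152.39999389648438], [605.7999877929688, 95.69999694824219], [454.8999938964844, 138.89999389648438]]
```

View pics/c1.png

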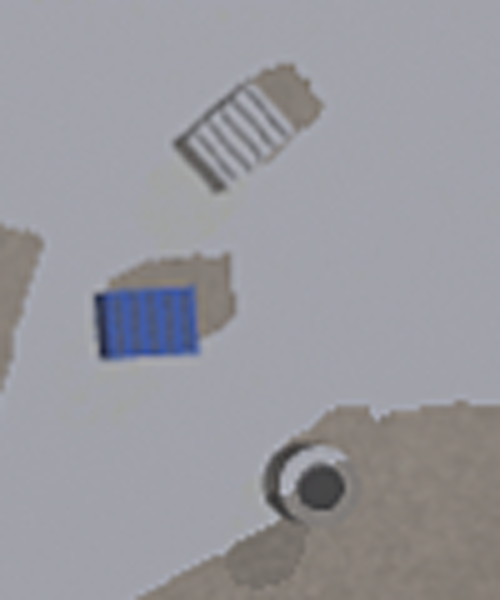

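View pics/c2.png

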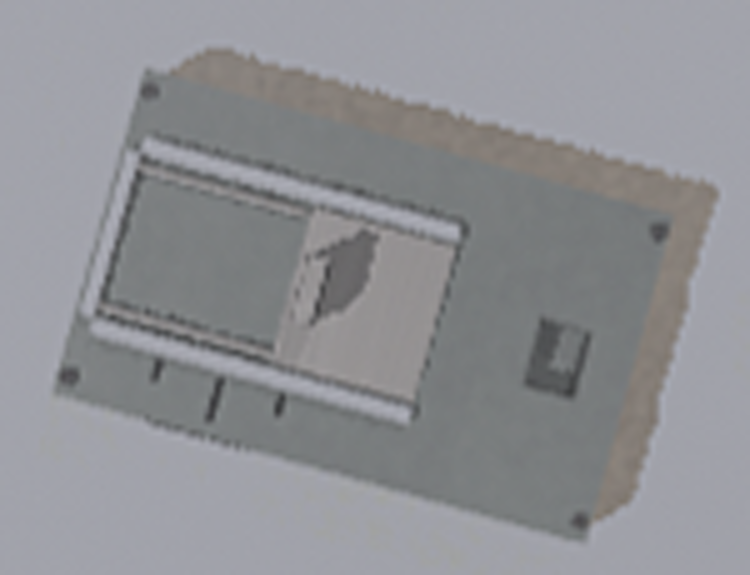

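The crop confirms it: the striped aluminium oblong is at (429,240), the blue look-alike is a separate block, and the spare is round. The socket hole shows at crop (558,358) and the shutter is closed.

```bash
cat >> h.py <<'E'
from scipy.spatial.transform import Rotation as R
SOCK=np.array([0.4683,-0.0985]); BY=np.deg2rad(74.0)
def st():
    o=ctrl.get_obs(); M=R.from_rotvec(o["tool_rot"]).as_matrix(); return o,M
def plan(p,yawdeg):
    "needed shift units and turn units for TCP p and jaw (tool y) line at yawdeg, both half-turn options"
    o,M=st(); y=M[:,1]; cur=np.degrees(np.arctan2(y[1],y[0]))
    s=M.T@(np.array(p)-o["tool_pos"])/.04
    d=(yawdeg-cur+90)%180-90
    print("t",round(o["t"],2),"pos",o["tool_pos"].round(4),"xax",M[:,0].round(3),"jaw",cur.round(2),"q",o["q"].round(2),"F",o["contact_force"].round(1),"open",round(o["opening"],4))
    print("shift units",s.round(3),"turn units",round(-d/5,3),"or",round((-d+180*np.sign(d))/5,3))
E
python3 -c "
from h import *
plan([.595,-.2675,.14],40.3)"
```

```text
t 0.15 pos [ 0.1755 -0.5993  0.2065] xax [-0.     0.002 -1.   ] jaw -73.68 q [-1.41  0.05  1.61 -0.    1.48 -0.12] F [-0.7  0.   0.2] open 0.0854
shift units [  1.674  -5.012 -12.395] turn units 13.203 or -22.797
```

drive_tool(
  commands="-1 0 -0.4 -1 1;-1 0 -0.8 -2 2;-1 0 -1.2 -3 3;-1 0 -1.6 -4 4;-1 0 -2 -5 5;-1 0 -2.4 -6 6;-1 0 -2.8 -7 7;-1 0 -2.8 -7 7",
)

```text
t: 0.82
tool_pos: [0.4164, -0.4098, 0.2072]
tool_rot: [-2.047, 0.332, 2.044]
contact_force: [0.0, 0.1, -0.4]
opening: 0.0855
```

```bash
python3 -c "
from h import *
plan([.595,-.2675,.14],40.3)"
```

```text
t 0.82 pos [ 0.4164 -0.4098  0.2072] xax [ 0.001  0.002 -1.   ] jaw -108.54 q [-0.91 -0.04  1.71  0.    1.48  0.99] F [ 0.   0.1 -0.4] open 0.0855
shift units [ 1.693 -4.788 -3.101] turn units 6.232 or -29.768
```

drive_tool(
  commands="-1 0 -0.8 -0.5 1;-1 0 -1.6 -1 2;-1 0 -2.4 -1.5 3;-1 0 -3.2 -2 4;-1 0 -4 -2.6 5;-1 0 -4.8 -3.1 6.2;-1 0.5 -4.8 -3.1 6.2;-1 0.5 -4.8 -3.1 6.2",
)

```text
t: 1.48
tool_pos: [0.5913, -0.2693, 0.1835]
tool_rot: [-1.702, 0.787, 1.714]
contact_force: [-0.8, -0.1, -1.7]
opening: 0.0856
```

Run:
```python
from h import *
plan([.595,-.2675,.02],40.3)
im,d,W=cloud("wrist");cv2.imwrite("pics/w1.png",im)
Q=W.reshape(-1,3);m=(Q[:,2]>.047)&(Q[:,2]<.062)&(np.hypot(Q[:,0]-.595,Q[:,1]+.2675)<.045)
print(m.sum(),cv2.minAreaRect((Q[m][:,:2]*1000).astype(np.float32)))
plan([.595,-.2675,.02],40.3)
```

```text
t 1.48 pos [ 0.5913 -0.2693  0.1835] xax [-0.005  0.003 -1.   ] jaw -139.46 q [-0.54  0.13  1.57 -0.    1.45  1.89] F [-0.8 -0.1 -1.7] open 0.0856
shift units [ 4.086 -0.11  -0.05 ] turn units 0.047 or -35.953
1744 ((595.8280639648438, -271.5121765136719), (31.81978416442871, 42.249595642089844), 40.715576171875)
t 1.53 pos [ 0.5906 -0.2703  0.1844] xax [-0.005  0.003 -1.   ] jaw -139.56 q [-0.54  0.13  1.57 -0.    1.45  1.89] F [-0.7 -0.3 -0.7] open 0.0854
shift units [ 4.11 -0.14 -0.04] turn units 0.028 or -35.972
```

View pics/w1.png

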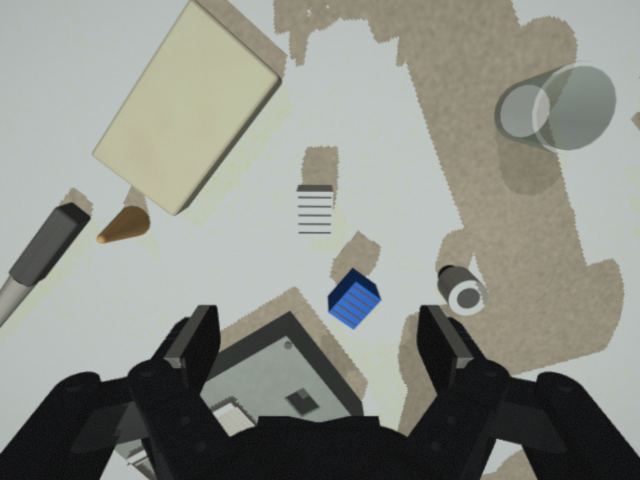

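The lamp is at (315,210) in the wrist view, the blue block at (354,298) and the spare at (465,297). The lamp lies roughly on the jaw midline. I'll descend part way and measure again with the arm settled.

drive_tool(
  commands="-1 0.7 -0.12 -0.05 0;-1 1.4 -0.12 -0.05 0;-1 2 -0.12 -0.05 0;-1 2 -0.12 -0.05 0;-1 2 -0.12 -0.05 0;-1 2 -0.12 -0.05 0",
)

```text
t: 2.03
tool_pos: [0.5971, -0.2713, 0.1096]
tool_rot: [-1.708, 0.791, 1.703]
contact_force: [0.4, -0.1, -0.1]
opening: 0.0851
```

Run:
```python
from h import *
im,d,W=cloud("wrist");cv2.imwrite("pics/w2.png",im)
Q=W.reshape(-1,3);m=(Q[:,2]>.045)&(Q[:,2]<.062)&(np.hypot(Q[:,0]-.595,Q[:,1]+.2675)<.045)
print(m.sum(),cv2.minAreaRect((Q[m][:,:2]*1000).astype(np.float32)),np.median(Q[m][:,2]))
im,d,W=cloud("top");cv2.imwrite("pics/t2.png",im)
plan([.595,-.2695,.02],40.5)
```

```text
2863 ((597.0521240234375, -270.5065612792969), (32.094783782958984, 42.89326095581055), 40.152122497558594) 0.05441124586202645
t 2.13 pos [ 0.598  -0.2713  0.1107] xax [ 0.004 -0.002 -1.   ] jaw -139.72 q [-0.54  0.2   1.62 -0.    1.32  1.9 ] F [-0.6 -0.7  0.2] open 0.0853
shift units [2.266 0.031 0.092] turn units -0.043 or 35.957
```

View pics/w2.png

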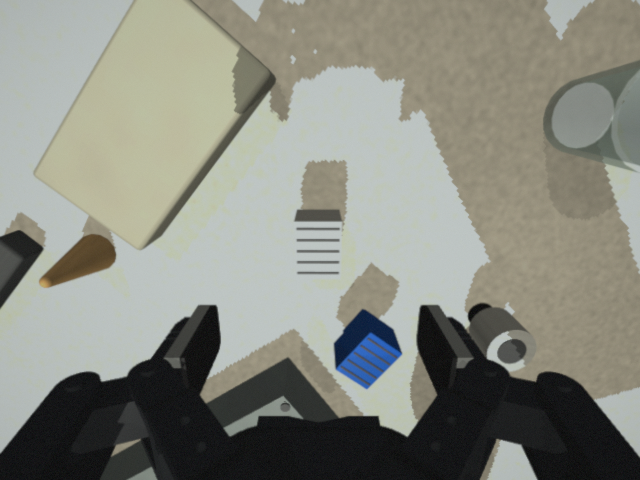

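drive_tool(
  commands="-1 0.7 0.03 0.04 0;-1 1.4 0.03 0.04 0;-1 2 0.03 0.04 0;-1 2.25 0.03 0.04 0;-1 2.25 0.03 0.04 0;-1 2.25 0.03 0.04 0",
  newtons=40,
)

```text
t: 2.63
tool_pos: [0.5956, -0.27, 0.0188]
tool_rot: [-1.707, 0.79, 1.704]
contact_force: [0.2, 0.4, 0.3]
opening: 0.0856
```

drive_tool(
  commands="1 0 0 0 0;1 0 0 0 0;1 0 0 0 0;1 0 0 0 0;1 0 0 0 0;1 0 0 0 0;1 0 0 0 0;1 0 0 0 0",
  newtons=40,
)

```text
t: 3.3
tool_pos: [0.5956, -0.2699, 0.0188]
tool_rot: [-1.708, 0.79, 1.704]
contact_force: [-0.8, 0.7, 6.3]
opening: 0.0306
```

Run:
```python
from h import *
plan([.595,-.2695,.02],40.5)
im,d,W=cloud("wrist");cv2.imwrite("pics/w3.png",im)
```

```text
t 3.3 pos [ 0.5956 -0.2699  0.0188] xax [ 0.002 -0.001 -1.   ] jaw -139.68 q [-0.54  0.29  1.67  0.    1.17  1.9 ] F [-0.8  0.7  6.3] open 0.0306
shift units [-0.03   0.005  0.017] turn units -0.036 or 35.964
```

View pics/w3.png

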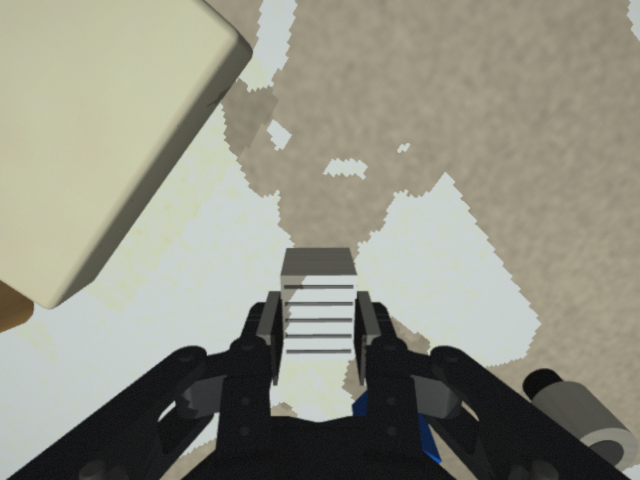

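The lamp is gripped square between the pads, head at (318,315). I'll lift it next.

drive_tool(
  commands="1 -0.4 0 0 0;1 -1.2 0 0 0;1 -2 0 0 0;1 -2.8 0 0 0;1 -2.8 0 0 0;1 -2.8 0 0 0",
  newtons=40,
)

```text
t: 3.85
tool_pos: [0.5961, -0.2702, 0.1321]
tool_rot: [-1.71, 0.79, 1.702]
contact_force: [-0.5, 0.9, -1.1]
opening: 0.031
```

Run:
```python
from h import *
plan([.4683,-.0985,.13],74)
```

```text
t 3.85 pos [ 0.5961 -0.2702  0.1321] xax [ 0.004 -0.002 -1.   ] jaw -139.68 q [-0.54  0.17  1.61 -0.    1.35  1.9 ] F [-0.5  0.9 -1.1] open 0.031
shift units [ 0.028 -0.341  5.341] turn units -6.736 or 29.264
```

drive_tool(
  commands="1 0 -0.04 0.6 -0.9;1 0 -0.1 1.3 -1.8;1 0 -0.15 2 -2.7;1 0 -0.2 2.7 -3.6;1 0 -0.26 3.4 -4.6;1 0 -0.3 3.9 -5.7;1 0 -0.3 4.2 -6.7;1 0 -0.3 4.2 -6.7",
)

```text
t: 4.52
tool_pos: [0.4923, -0.1312, 0.1263]
tool_rot: [-2.065, 0.289, 2.077]
contact_force: [0.1, 0.4, -1.6]
opening: 0.0308
```

Run:
```python
from h import *
im,d,W=cloud("wrist");cv2.imwrite("pics/w4.png",im);np.save("w4.npy",W)
plan([.4683,-.0985,.13],74)
```

```text
t 4.57 pos [ 0.4934 -0.1323  0.127 ] xax [-0.004  0.001 -1.   ] jaw -106.2 q [-0.41 -0.16  1.95 -0.    1.35  1.45] F [-0.7 -0.1 -2.3] open 0.0306
shift units [-0.072 -0.637  0.84 ] turn units -0.04 or 35.96
```

View pics/w4.png

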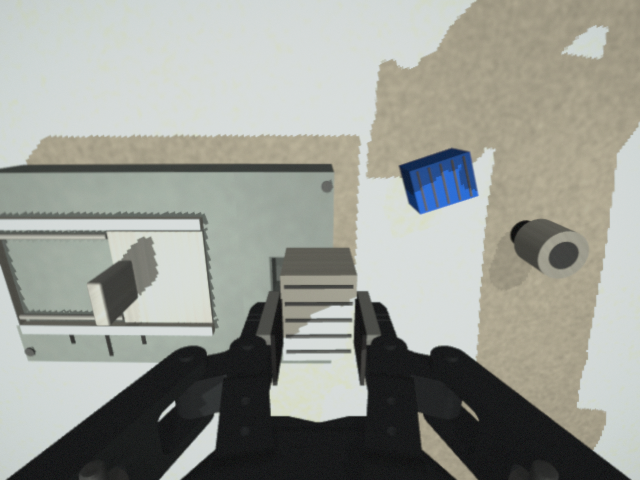

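Only the socket's edge shows, at (278,268), because the lamp hides the rest. I'll sidestep to see the whole hole.

drive_tool(
  commands="1 0 0.5 -0.5 0;1 0 1 -0.8 0;1 0 1 -0.8 0;1 0 1 -0.8 0;1 0 1 -0.8 0",
)

```text
t: 4.98
tool_pos: [0.5144, -0.181, 0.1283]
tool_rot: [-2.066, 0.295, 2.071]
contact_force: [0.2, 0.4, -0.9]
opening: 0.0309
```

Run:
```python
from h import *
im,d,W=cloud("wrist");cv2.imwrite("pics/w5.png",im);np.save("w5.npy",W)
o,M=st();np.savez("w5st.npz",p=o["tool_pos"],M=M)
plan([.4683,-.0985,.13],74)
```

```text
t 5.03 pos [ 0.5144 -0.1806  0.1285] xax [-0.002  0.001 -1.   ] jaw -106.24 q [-0.47 -0.07  1.87  0.    1.34  1.38] F [-0.4  0.3 -0.5] open 0.031
shift units [-0.034 -1.649  1.681] turn units -0.048 or 35.952
```

View pics/w5.png

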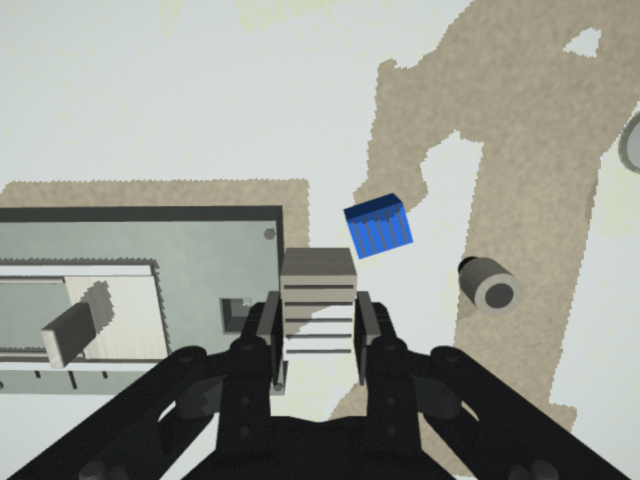

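Run:
```python
from h import *
W=np.load("w5.npy");s=np.load("w5st.npz")
Q=W.reshape(-1,3)
# lamp top
m=(np.hypot(Q[:,0]-.5144,Q[:,1]+.1806)<.035)&(Q[:,2]>.145)&(Q[:,2]<.175)
zs=np.median(Q[m][:,2]);print("lamp z",zs,np.percentile(Q[m][:,2],[5,25,50,75,95]).round(4))
# restrict to pixels of head top between pads
sub=W[276:364,284:352].reshape(-1,3)
print(np.nanpercentile(sub[:,2],[5,50,95]))
t=sub[np.abs(sub[:,2]-np.nanmedian(sub[:,2]))<.004]
loc=(t-s["p"])@s["M"]
print("lamp in tool: x",np.median(loc[:,0]),"y",loc[:,1].min(),loc[:,1].max(),"z",loc[:,2].min(),loc[:,2].max(), cv2.minAreaRect((loc[:,1:]*1000).astype(np.float32)))
# full head top incl. beyond
a=W[255:375,318]; 
for r in range(240,380,5): print(r,((W[r,318]-s["p"])@s["M"]).round(4)) 
# deck
m=(np.abs(W[...,2]-.05)<.006)
D=W[m&(np.hypot(W[...,0]-.4945,W[...,1]+.007)<.16)]
print("deckz",np.median(D[:,2]))
# edges: far (+x) edge and -y end edge in box frame
yaw=np.deg2rad(-16);ex=np.array([np.cos(yaw),np.sin(yaw)]);ey=np.array([-np.sin(yaw),np.cos(yaw)])
C=np.array([.4945,-.0072]);
B=np.stack([(D[:,:2]-C)@ex,(D[:,:2]-C)@ey],-1)
for y0 in(-.12,-.1,-.08,-.06,-.04,0):
    k=np.abs(B[:,1]-y0)<.004;print("y",y0,"xmax",B[k,0].max().round(4))
for x0 in(.07,.06,.05,.04,.03): 
    k=np.abs(B[:,0]-x0)<.003;print("x",x0,"ymin",B[k,1].min().round(4))
# socket hole
for c in range(215,262,3): print(c,W[270:345:3,c,2].round(3).tolist())
```

```text
lamp z 0.16332432925666546 [0.1524 0.1627 0.1633 0.164  0.1709]
[0.16203254 0.16335089 0.16448376]
lamp in tool: x -0.034908424719204995 y -0.015114154401462063 0.01533783348902485 z -0.022369301382320197 0.020957977781450737 ((0.23813247680664062, -0.6383705139160156), (30.442089080810547, 43.3085823059082), 0.3688054084777832)
240 [1.288e-01 1.000e-04 1.810e-02]
245 [0.1299 0.0002 0.0233]
250 [-0.0047  0.0002 -0.022 ]
255 [-0.0109  0.0003 -0.0218]
260 [-0.0176  0.0003 -0.0219]
265 [-0.0228  0.0003 -0.0216]
270 [-0.0291  0.0003 -0.0219]
275 [-0.0346  0.0003 -0.0221]
280 [-0.0347  0.0003 -0.0199]
285 [-0.0347  0.0003 -0.0176]
290 [-0.035   0.0003 -0.0154]
295 [-0.036   0.0003 -0.0136]
300 [-0.0355  0.0003 -0.011 ]
305 [-0.0362  0.0003 -0.009 ]
310 [-0.0341  0.0003 -0.0054]
315 [-0.035   0.0003 -0.0035]
320 [-0.0349  0.0003 -0.0009]
325 [-0.0355  0.0003  0.0012]
330 [-0.0349  0.0003  0.0041]
335 [-0.0355  0.0003  0.0063]
340 [-0.0359  0.0003  0.0086]
345 [-0.0348  0.0003  0.0119]
350 [-0.0353  0.0003  0.0142]
355 [-0.035   0.0003  0.0171]
360 [-0.0352  0.0003  0.0196]
365 [0.1296 0.00
[... 2367 characters left out ...]
8]
251 [0.049, 0.051, 0.05, 0.05, 0.049, 0.05, 0.049, 0.05, 0.05, 0.051, 0.049, 0.048, 0.049, 0.165, 0.169, 0.169, 0.172, 0.175, 0.176, 0.178, 0.18, 0.183, 0.192, 0.196, 0.197]
254 [0.051, 0.049, 0.049, 0.049, 0.051, nan, 0.049, 0.049, 0.05, 0.051, 0.05, 0.049, 0.162, 0.165, 0.167, 0.17, 0.172, 0.174, 0.177, 0.178, 0.182, 0.184, 0.192, 0.196, 0.197]
257 [0.051, 0.05, 0.049, 0.048, 0.05, 0.05, 0.049, 0.05, 0.049, 0.049, 0.049, 0.159, 0.163, 0.166, 0.168, 0.169, 0.172, 0.174, 0.176, 0.179, 0.18, 0.189, 0.191, 0.193, 0.195]
260 [0.05, 0.05, 0.049, 0.05, 0.05, 0.049, 0.049, 0.049, 0.051, 0.049, 0.05, 0.159, 0.162, 0.165, 0.167, 0.169, 0.173, 0.181, 0.183, 0.185, 0.188, 0.19, 0.191, 0.193, 0.196]
```

Run:
```python
from h import *
W=np.load("w5.npy")
yaw=np.deg2rad(-16);ex=np.array([np.cos(yaw),np.sin(yaw)]);ey=np.array([-np.sin(yaw),np.cos(yaw)])
f=lambda r,c:(((W[r,c][:2]-SOCK)@np.stack([ex,ey],1)).round(4),W[r,c][2].round(3))
for r in (298,299,300,336,337,338): print("row",r,f(r,236))
for c in (219,220,221,222,251,252): print("col",c,f(302,c))
plan([.4685,-.0991,.09],74)
```

```text
row 298 (array([ 0.0173, -0.0013]), np.float64(0.05))
row 299 (array([0.0026, 0.0056]), np.float64(0.024))
row 300 (array([0.001, 0.006]), np.float64(0.023))
row 336 (array([-0.0172,  0.0013]), np.float64(0.051))
row 337 (array([nan, nan]), np.float64(nan))
row 338 (array([-0.0193,  0.0015]), np.float64(0.05))
col 219 (array([0.0134, 0.0128]), np.float64(0.049))
col 220 (array([0.013 , 0.0122]), np.float64(0.048))
col 221 (array([0.0133, 0.0112]), np.float64(0.049))
col 222 (array([0.0123, 0.011 ]), np.float64(0.047))
col 251 (array([ 0.0133, -0.0128]), np.float64(0.049))
col 252 (array([ 0.0137, -0.0138]), np.float64(0.05))
t 5.03 pos [ 0.5144 -0.1806  0.1285] xax [-0.002  0.001 -1.   ] jaw -106.24 q [-0.47 -0.07  1.87  0.    1.34  1.38] F [-0.4  0.3 -0.5] open 0.031
shift units [ 0.966 -1.635  1.67 ] turn units -0.048 or 35.952
```

drive_tool(
  commands="1 0 -0.6 0.6 0;1 0 -1.2 1.2 -0.05;1 0 -1.63 1.66 -0.05;1 0.6 -1.63 1.66 -0.05;1 0.96 -1.63 1.66 -0.05;1 0.96 -1.63 1.66 -0.05;1 0.96 -1.63 1.66 -0.05",
)

```text
t: 5.62
tool_pos: [0.4683, -0.099, 0.0902]
tool_rot: [-2.07, 0.289, 2.075]
contact_force: [-0.2, 0.4, -0.1]
opening: 0.0307
```

Run:
```python
from h import *
im,d,W=cloud("top");cv2.imwrite("pics/t6.png",cv2.resize(im[225:340,245:395],None,fx=5,fy=5,interpolation=cv2.INTER_CUBIC))
im2,_,_=cloud("side");cv2.imwrite("pics/s6.png",cv2.resize(im2[200:330,270:430],None,fx=4,fy=4,interpolation=cv2.INTER_CUBIC))
plan([.4685,-.0991,.09],74)
```

```text
t 5.72 pos [ 0.4699 -0.0999  0.0921] xax [ 0.001 -0.    -1.   ] jaw -105.94 q [-0.36 -0.2   2.05  0.    1.29  1.48] F [ 0.2 -0.2 -1.3] open 0.031
shift units [ 0.053 -0.011  0.039] turn units 0.013 or -35.987
```

View pics/s6.png

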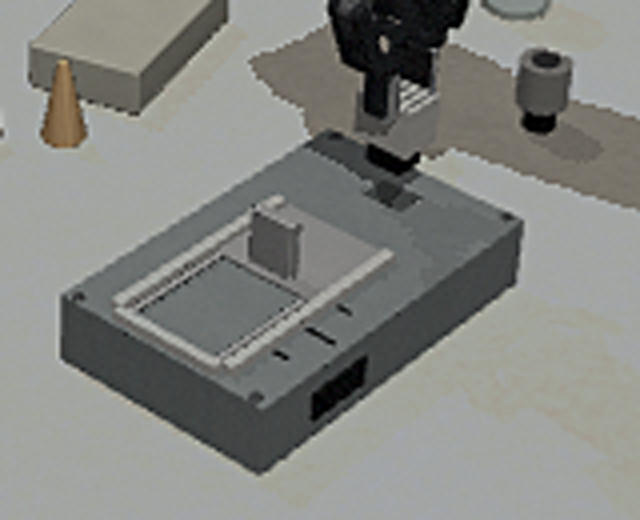

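The plug hangs just above the socket mouth at (390,190) in the side crop and looks aligned. I'll lower it gently.

drive_tool(
  commands="1 0.2 -0.01 0.03 0;1 0.35 -0.01 0.03 0;1 0.5 -0.01 0.03 0;1 0.6 -0.01 0.03 0;1 0.65 -0.01 0.03 0;1 0.65 -0.01 0.03 0;1 0.65 -0.01 0.03 0",
)

```text
t: 6.3
tool_pos: [0.4682, -0.0991, 0.065]
tool_rot: [-2.072, 0.29, 2.073]
contact_force: [0.5, -0.7, -0.7]
opening: 0.0308
```

Run:
```python
from h import *
plan([.4685,-.0991,.049],74)
```

```text
t 6.3 pos [ 0.4682 -0.0991  0.065 ] xax [-0.  0. -1.] jaw -105.94 q [-0.36 -0.17  2.07  0.    1.24  1.48] F [ 0.5 -0.7 -0.7] open 0.0308
shift units [ 0.399 -0.003 -0.008] turn units 0.013 or -35.987
```

Bottom is about 4 mm below the deck with no contact force: it is in the mouth. Continuing.

drive_tool(
  commands="1 0.1 0 0 0;1 0.2 0 0 0;1 0.28 0 0 0;1 0.34 0 0 0;1 0.38 0 0 0;1 0.42 0 0 0;1 0.42 0 0 0;1 0.42 0 0 0",
)

```text
t: 6.97
tool_pos: [0.4683, -0.0991, 0.0489]
tool_rot: [-2.072, 0.29, 2.073]
contact_force: [-3.6, 1.2, 4.4]
opening: 0.0308
```

Run:
```python
from h import *
plan([.4685,-.0991,.049],74)
im2,_,_=cloud("side");cv2.imwrite("pics/s7.png",cv2.resize(im2[200:330,270:430],None,fx=4,fy=4,interpolation=cv2.INTER_CUBIC))
```

```text
t 6.97 pos [ 0.4683 -0.0991  0.0489] xax [-0.  0. -1.] jaw -105.93 q [-0.36 -0.15  2.08  0.    1.21  1.48] F [-3.6  1.2  4.4] open 0.0308
shift units [-0.003 -0.001 -0.006] turn units 0.013 or -35.987
```

View pics/s7.png

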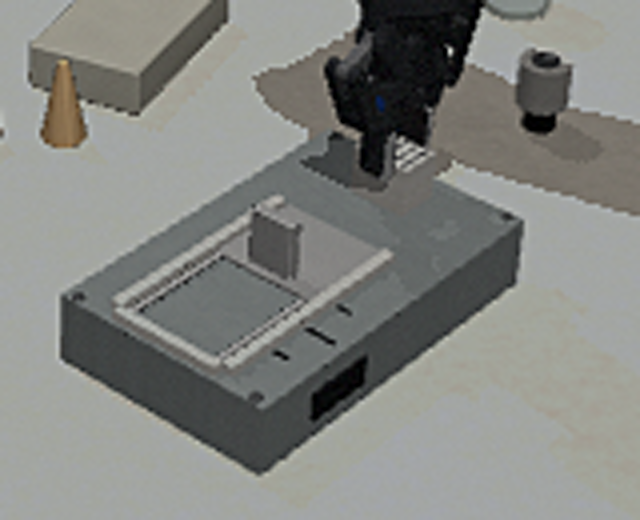

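The head is practically on the deck, with 4 N upward and 3.6 N sideways. I'll nudge off the +x wall and press a touch.

drive_tool(
  commands="1 0.02 0 0.02 0;1 0.04 0 0.02 0;1 0.05 0 0.02 0;1 0.05 0 0.02 0",
)

```text
t: 7.35
tool_pos: [0.4683, -0.0991, 0.0488]
tool_rot: [-2.074, 0.29, 2.072]
contact_force: [-6.2, 3.3, 14.1]
opening: 0.031
```

drive_tool(
  commands="1 -0.02 0 0 0;0 -0.04 0 0 0;0 -0.04 0 0 0;-0.3 -0.04 0 0 0;-0.3 -0.04 0 0 0;-0.3 -0.04 0 0 0",
)

```text
t: 7.85
tool_pos: [0.4672, -0.0988, 0.0475]
tool_rot: [-2.072, 0.29, 2.073]
contact_force: [-0.3, 0.4, 0.4]
opening: 0.0554
```

drive_tool(
  commands="-0.3 -0.5 0 0 0;-0.3 -1 0 0 0;-0.3 -1.8 0 0 0;-0.3 -2.6 0 0 0;-0.3 -2.6 0 0 0;-0.3 -2.6 0 0 0",
)

```text
t: 8.35
tool_pos: [0.4691, -0.0995, 0.1545]
tool_rot: [-2.078, 0.291, 2.068]
contact_force: [0.5, 0.6, -0.8]
opening: 0.0554
```

Run:
```python
from h import *
im,d,W=cloud("top");cv2.imwrite("pics/t8.png",cv2.resize(im[225:340,245:395],None,fx=5,fy=5,interpolation=cv2.INTER_CUBIC))
im2,_,_=cloud("side");cv2.imwrite("pics/s8.png",cv2.resize(im2[200:330,270:430],None,fx=4,fy=4,interpolation=cv2.INTER_CUBIC))
im3,_,V=cloud("wrist");cv2.imwrite("pics/w8.png",im3)
Q=V.reshape(-1,3);m=(Q[:,2]>.07)&(Q[:,2]<.1)&(np.hypot(Q[:,0]-SOCK[0],Q[:,1]-SOCK[1])<.035)
print(m.sum(),np.median(Q[m][:,2]),cv2.minAreaRect((Q[m][:,:2]*1000).astype(np.float32)))
m=(Q[:,2]>.08)&(Q[:,2]<.11)&(np.hypot(Q[:,0]-.5,Q[:,1]-.017)<.04)
print("fin",m.sum(),np.median(Q[m][:,2]),cv2.minAreaRect((Q[m][:,:2]*1000).astype(np.float32)))
plan([.5013,.0165,.16],74)
```

```text
2699 0.0828000825541351 ((468.790283203125, -99.33519744873047), (32.07911682128906, 42.54405212402344), 74.07514953613281)
fin 998 0.09210001288950431 ((501.3954772949219, 15.764491081237793), (10.46054744720459, 32.568782806396484), 74.26246643066406)
t 8.5 pos [ 0.4665 -0.0985  0.1503] xax [-0.003  0.001 -1.   ] jaw -105.93 q [-0.36 -0.27  2.01  0.    1.41  1.48] F [-0.   0.2 -0.3] open 0.0558
shift units [-0.243 -3.004 -0.046] turn units 0.013 or -35.987
```

View pics/s8.png

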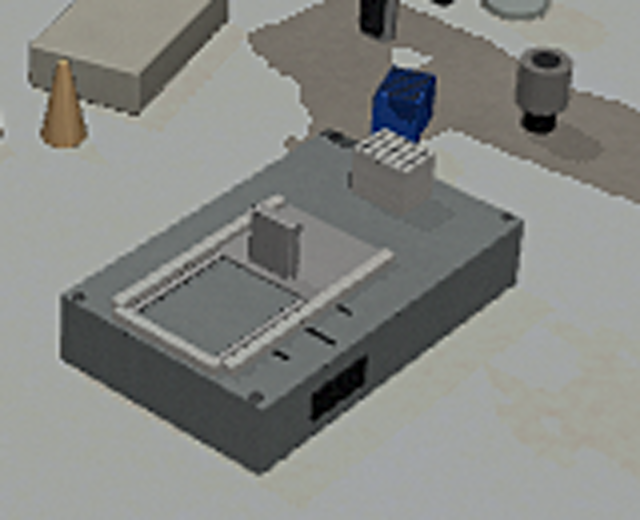

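View pics/w8.png

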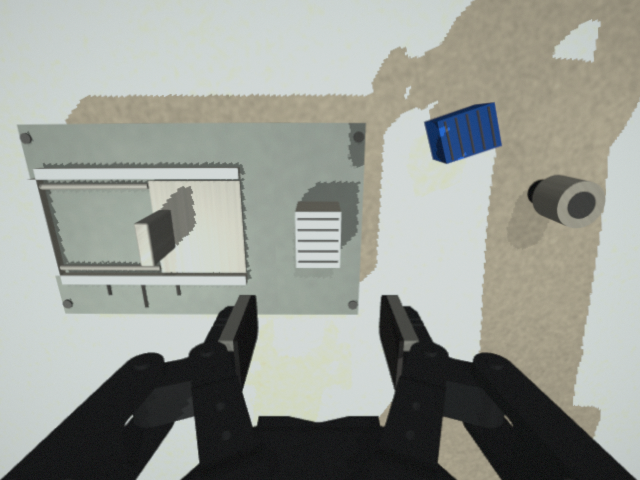

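The lamp is seated flush at (390,175) in the side crop: head top at 84 mm after correcting depth with the fin's known height, and centred on the socket. Next, over to the fin at (150,237) in the wrist view.

drive_tool(
  commands="-0.3 -0.2 -0.8 -0.02 0;-0.3 -0.2 -1.6 -0.03 0;-0.3 -0.2 -2.4 -0.04 0;-0.3 -0.2 -3 -0.05 0;-0.3 -0.2 -3 -0.05 0;-0.3 -0.2 -3 -0.05 0;-0.3 -0.2 -3 -0.05 0",
  newtons=60,
)

```text
t: 9.08
tool_pos: [0.5014, 0.0156, 0.1585]
tool_rot: [-2.07, 0.291, 2.075]
contact_force: [0.5, 0.6, 0.5]
opening: 0.0555
```

Run:
```python
from h import *
im3,_,V=cloud("wrist");cv2.imwrite("pics/w9.png",im3)
Q=V.reshape(-1,3)
m=(Q[:,2]>.08)&(Q[:,2]<.11)&(np.hypot(Q[:,0]-.5,Q[:,1]-.017)<.03)
print("fin",m.sum(),cv2.minAreaRect((Q[m][:,:2]*1000).astype(np.float32)))
plan([.5013,.0163,.064],74)
```

```text
fin 660 ((502.2264099121094, 15.23034954071045), (9.454906463623047, 32.49366760253906), 74.09064483642578)
t 9.13 pos [0.5016 0.0153 0.1588] xax [-0.002 -0.    -1.   ] jaw -105.98 q [-0.12 -0.21  1.94 -0.    1.41  1.73] F [-0.2  0.5 -0.5] open 0.0558
shift units [ 2.37  -0.025  0.009] turn units 0.004 or -35.996
```

View pics/w9.png

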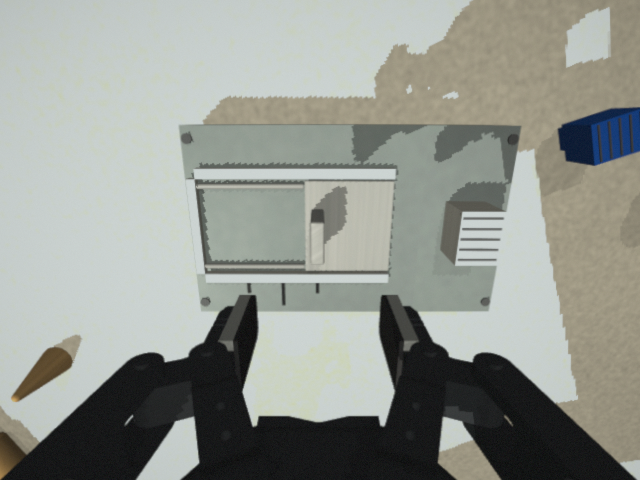

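The fin at (317,235) lies midway between the fingers, and the lamp at (480,237) stays seated. Descending and gripping.

drive_tool(
  commands="-0.3 0.7 -0.01 0.01 0;-0.3 1.3 -0.01 0.01 0;-0.3 1.9 -0.01 0.01 0;-0.3 2.2 -0.01 0.01 0;-0.3 2.37 -0.01 0.01 0;-0.3 2.37 -0.01 0.01 0;-0.3 2.37 -0.01 0.01 0",
  newtons=60,
)

```text
t: 9.72
tool_pos: [0.5026, 0.016, 0.0659]
tool_rot: [-2.073, 0.291, 2.071]
contact_force: [0.0, 0.1, 0.2]
opening: 0.0557
```

drive_tool(
  commands="1 0 0 0 0;1 0 0 0 0;1 0 0 0 0;1 0 0 0 0;1 0 0 0 0;1 0 0 0 0;1 0 0 0 0;1 0 0 0 0",
  newtons=60,
)

```text
t: 10.38
tool_pos: [0.5027, 0.0162, 0.0663]
tool_rot: [-2.074, 0.29, 2.071]
contact_force: [-1.9, -1.5, 6.2]
opening: 0.0072
```

Run:
```python
from h import *
plan([.5013+.03*.2756,.0163+.03*.961,.064],74)
im3,_,V=cloud("wrist");cv2.imwrite("pics/w10.png",im3)
```

```text
t 10.38 pos [0.5027 0.0162 0.0663] xax [ 0.001 -0.001 -1.   ] jaw -105.93 q [-0.12 -0.11  2.02 -0.    1.23  1.73] F [-1.9 -1.5  6.2] open 0.0072
shift units [ 0.058 -0.742  0.034] turn units 0.015 or -35.985
```

View pics/w10.png

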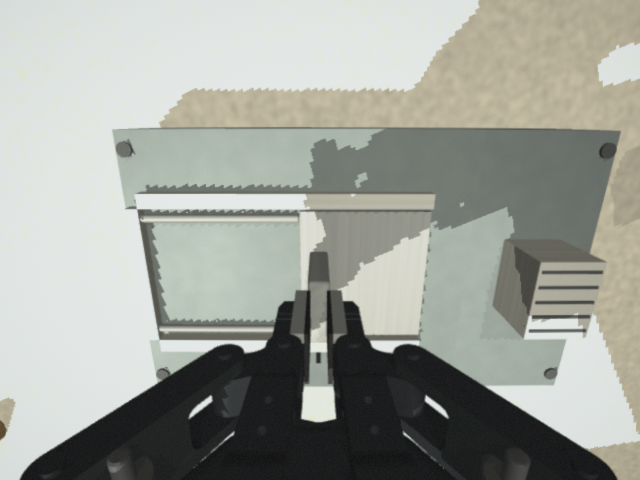

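The fin is gripped at (318,290); an opening of 7 mm on a 10 mm fin matches the 1–2 mm under-reading seen on the lamp, plus pad give. I'll slide 30 mm along tool −y.

drive_tool(
  commands="1 0 -0.1 0 0;1 0 -0.25 0 0;1 0 -0.4 0 0;1 0 -0.55 0 0;1 0 -0.68 0 0;1 0 -0.75 0 0;1 0 -0.75 0 0;1 0 -0.75 0 0",
)

```text
t: 11.1
tool_pos: [0.5106, 0.0437, 0.0663]
tool_rot: [-2.075, 0.294, 2.074]
contact_force: [-4.2, -5.9, 6.6]
opening: 0.0074
```

Run:
```python
from h import *
plan([.5013+.03*.2756,.0163+.03*.961,.064],74)
o=ctrl.get_obs();print("moved",(o["tool_pos"][:2]-[.5027,.0162])@[.2756,.9613])
im3,_,V=cloud("wrist");cv2.imwrite("pics/w11.png",im3)
im,_,W=cloud("top");cv2.imwrite("pics/t11.png",cv2.resize(im[225:340,245:395],None,fx=5,fy=5,interpolation=cv2.INTER_CUBIC))
im2,_,W=cloud("side");cv2.imwrite("pics/s11.png",cv2.resize(im2[200:330,270:430],None,fx=4,fy=4,interpolation=cv2.INTER_CUBIC))
```

```text
t 11.1 pos [0.5106 0.0437 0.0663] xax [ 0.    -0.004 -1.   ] jaw -105.89 q [-0.06 -0.08  1.99 -0.    1.23  1.79] F [-4.2 -5.9  6.6] open 0.0074
shift units [ 0.058 -0.026  0.035] turn units 0.022 or -35.978
moved 0.028660680328721377
```

View pics/w11.png

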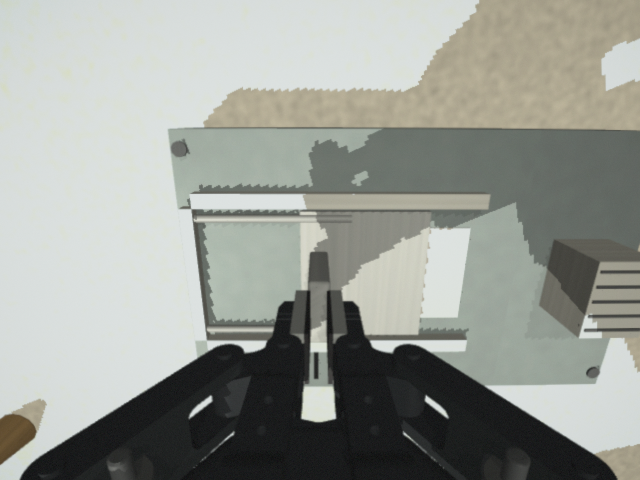

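View pics/s11.png

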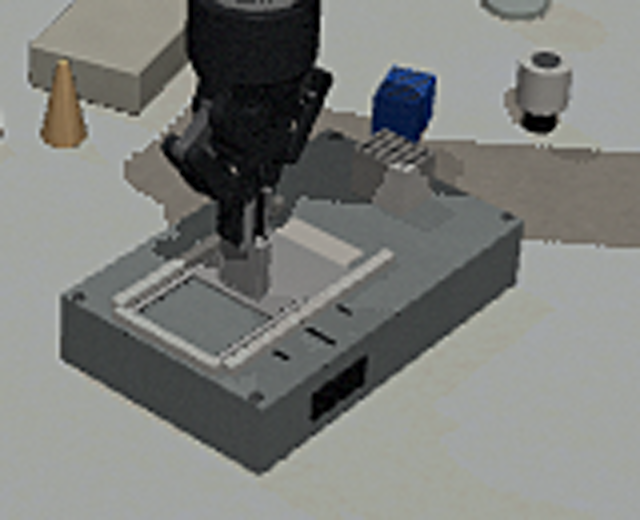

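The shutter has moved 28.7 mm; the long half tick at (317,365) lines up with the fin and the white window is uncovered at (450,272). I'll add 1 mm and hold.

drive_tool(
  commands="1 0 -0.03 0 0;1 0 -0.03 0 0;1 0 -0.03 0 0;1 0 -0.03 0 0;1 0 -0.03 0 0;1 0 -0.03 0 0;1 0 -0.03 0 0;1 0 -0.03 0 0",
)

```text
t: 11.92
tool_pos: [0.5109, 0.0447, 0.0663]
tool_rot: [-2.075, 0.294, 2.074]
contact_force: [-3.8, -5.9, 6.9]
opening: 0.0069
```

drive_tool(
  commands="1 0 0 0 0;1 0 0 0 0;1 0 0 0 0;1 0 0 0 0;1 0 0 0 0;1 0 0 0 0;1 0 0 0 0;1 0 0 0 0",
)

```text
t: 12.58
tool_pos: [0.5109, 0.0447, 0.0663]
tool_rot: [-2.075, 0.294, 2.074]
contact_force: [-3.4, -6.3, 7.3]
opening: 0.0074
```

Run:
```python
from h import *
o,M=st();print(o["t"],o["tool_pos"],o["opening"],o["contact_force"].round(1),np.abs(o["dq"]).max(),"moved",(o["tool_pos"][:2]-[.5027,.0162])@[.2756,.9613])
im3,_,V=cloud("wrist");cv2.imwrite("pics/w12.png",im3)
# plate edge and rail-end/box-end positions along box y
ey=np.array([.2756,.9613]);ex=np.array([.9613,-.2756]);C=np.array([.4945,-.0072])+.001*ex-.0006*ey
hsv=im3.astype(int)
r=265
for c in range(405,480,3): p=V[r,c]; print(c,im3[r,c].tolist(),((p[:2]-C)@ey*1000).round(1),(p[2]*1000).round(1),end=" | ")
# fin top front face in view
Q=V.reshape(-1,3)
L=(Q[:,:2]-C)
m=(Q[:,2]>.055)&(Q[:,2]<.098)&(np.abs(L@ex)<.02)
m2=(np.abs(V[252:262,311:327,2]-.092)<.006)
T=V[252:280,308:330].reshape(-1,3);T=T[np.abs(T[:,2]-.092)<.006];print("\nfin y range",len(T),np.percentile((T[:,:2]-C)@ey*1000,[2,50,98]))
```

```text
12.5833 [0.51085856 0.04466899 0.0662787 ] 0.00738408399925233 [-3.4 -6.3  7.3] 0.0019646037214557377 moved 0.029615742400033857
405 [193, 208, 206] 6.2 53.8 | 408 [192, 204, 203] 4.3 53.2 | 411 [195, 207, 206] 3.2 55.3 | 414 [193, 207, 206] 0.9 53.0 | 417 [192, 205, 203] -0.7 53.4 | 420 [194, 208, 207] -2.3 53.8 | 423 [194, 208, 207] -4.1 53.5 | 426 [171, 186, 189] -6.5 51.3 | 429 [223, 225, 221] -8.5 50.5 | 432 [222, 226, 220] -10.1 50.7 | 435 [223, 226, 221] -11.7 51.1 | 438 [223, 226, 221] -13.5 50.9 | 441 [222, 225, 220] -15.4 50.3 | 444 [222, 225, 220] -17.0 50.7 | 447 [222, 226, 220] -18.3 51.6 | 450 [222, 226, 221] -20.5 50.6 | 453 [222, 225, 220] -21.9 51.4 | 456 [222, 226, 221] -24.2 49.9 | 459 [222, 225, 221] -26.0 49.7 | 462 [222, 226, 221] -27.6 50.0 | 465 [221, 224, 219] -29.1 50.6 | 468 [158, 167, 159] -31.3 49.7 | 471 [159, 171, 160] -33.3 49.1 | 474 [158, 170, 159] -35.1 48.9 | 477 [160, 170, 161] -36.2 50.1 | 
fin y range 96 [49.8146532  54.59696964 58.93442318]
```

View pics/w12.png

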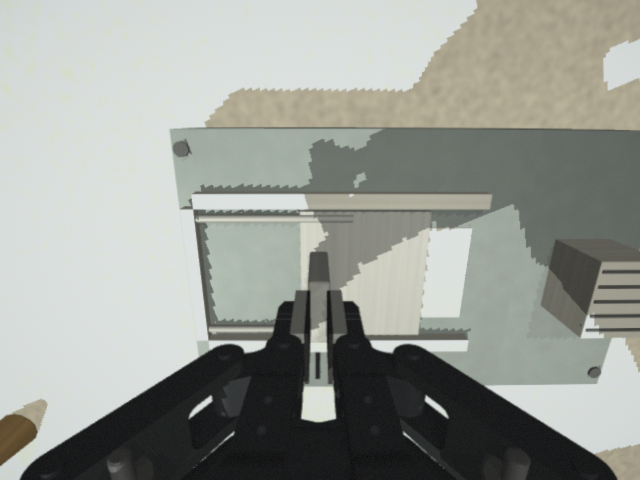

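The fin centre reads y = 54.5 mm, so travel is about 29.5 mm. The plate edge is at about −5 mm (half travel) and the half tick at (318,365) is level with the fin. The arm is still and the lamp at (600,290) is untouched. Handing in.

```bash
python3 -c "
from h import *
print(ctrl.finish_job()); o=ctrl.get_obs(); print(o['t'],o['tool_pos'],o['opening'],o['contact_force'])"
```

```text
the job is handed in; nothing more can be done
None
the job is handed in; nothing more can be done
```

I plugged the oblong aluminium lamp home in the socket and let it go. I then gripped the shutter's fin, slid it to half travel and handed the job in at about 12.6 s with the gripper still holding it. `finish_job` reports no verdict.

**Lamp:**
- It measured within about 1 mm of the socket centre and square to the box to about 0.1°.
- Its head top read 82.8 mm. The same view read the 94 mm fin top as 92.1 mm, so I take the true height as about 84 mm, which is fully home.

**Shutter:**
- It is about 29.6 mm open by arm travel and 29.5 mm by the fin's position in the picture. The plate edge and the half tick agree.
- The arm was at rest with a 60 N grip setting and about 7 N of sideways load on the tool, close to the spring's 7.5 N. Finger force on the fin is not measured directly.

**Checks that disagreed:**
- The gripper opening read about 7 mm on the 10 mm fin. It had also read about 1 mm low on the lamp.
- The top and wrist cameras differed by about 3.6 mm on the lamp's starting position, so I used the wrist view for the fit.

I did not move the spare or the bystanders, and saw no sign of contact with them. I did not re-measure their positions at the end.

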